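Refit the grease filter in the downdraft extractor

TASK

Put the washed grease filter back into the countertop extractor: it is longer than the opening, so tip one end down under the wide rim, push it back against the sprung rail until the other end clears the narrow rim, and lay it flat on the two ledges. Ease it home against the stop under the narrow rim, let go, then push down on top of the middle of its handle with about 10 N so that both ends bed firmly on the ledges' seals. How deep the ledges sit is not known, so work by feel, never knock or force the filter against the extractor (20 N at the very most), and leave everything else on the counter where it stands.

Things in the scene. Friction and masses are not known exactly. Their poses are not given: they have to be found in the camera images.
- extractor: Low brushed-steel box fixed on the counter, 275 x 190 mm, 100 mm high, with an opening in its flat top. Origin: on the counter under the middle of the opening; z up; x runs along the opening from the wide rim (-x end, nearer the robot) to the narrow rim (+x end, with two small switches). Opening: 200 mm long (x -100 to +100), 138 mm wide (y). Its rims are 4 mm thick.
- wide_rim (a point): Middle of the wide rim's edge at the opening, top face: x = -100, z = 100 mm on the extractor, same axes. Below each rim lies a ledge with a flat rubber seal, both in one plane on one frame that hangs on hand-set levelling screws: the ledge tops lie 16 to 26 mm under the rims' top face; how much is not measured. This ledge begins 12 mm inside the opening (x = -88) and runs back under the rim.
- rail_face (a point): Sprung steel rail in the channel under the wide rim (point: its face when free, x = -109, z = 84 mm on the extractor; fixed point). It stands on the ledge, 10 mm high, 110 mm wide, and yields 14 mm towards -x, to a hard stop at x = -123, with 2.5 N at first and 6 N at the end. At the hard stop the filter's other end clears the narrow rim's edge by 3 mm.
- narrow_rim (a point): Middle of the narrow rim's edge at the opening, top face: x = +100, z = 100 mm on the extractor, same axes. Its ledge begins 10 mm inside the opening (x = +90) and ends at an upright stop under the rim, face at x = +109.5 mm. The filter is home when its end is against this stop; its middle is then at x = -0.5 mm and 9.5 mm of it is under this rim.
- filter_grip (a point): Middle of the bar of the grease filter's fixed handle: 35 mm above the panel's underside, over its middle. The bar runs along y, 76 mm long, 10 mm thick in x, 14 mm high (30 to 44 mm above the underside), on legs at y = -35 and +35 mm; grip between the legs, fingers closing along x. z is the panel's upward normal.
- filter: The grease filter: flat aluminium baffle panel, 220 mm long (x), 130 mm wide (y), 8 mm thick, 0.20 to 0.31 kg, the same both ways round; it starts flat on the counter, handle up. Origin: middle of its underside.
- spice_tin: Screw-top stainless spice tin, 65 mm across, 84 mm high, between filter and extractor; leave alone. Origin: centre of its underside.
- paddle: Wooden rice paddle lying flat, 200 mm long along its x, 8 mm thick; leave alone. Origin at its underside.
- ginger_jar: White ceramic ginger jar, 140 mm across, 172 mm high; leave alone. Origin: centre of its underside.
- mixing_bowl: Red plastic mixing bowl, 220 mm across, 95 mm high; leave alone. Origin: centre of its underside.
- sauce_bottle: Amber glass bottle, 64 mm across, 210 mm high; leave alone. Origin: centre of its underside.
- rice_bowl: White rice bowl, 116 mm across, 60 mm high; leave alone. Origin: centre of its underside.

How it is judged:
By the outcome, as a careful person would: the job done as asked, in the order asked, and still so for the second after the job is handed in, with the robot touching nothing.
It also fails if it takes over 61 s, if anything falls off the work surface, if the arm or the gripper's body presses on something with over 40 N, if the wrist force passes 120 N, or if a joint passes its speed limit or range.

ROBOT

A 6-joint arm with a two-finger parallel gripper is mounted at the origin on the work surface. World frame = base frame: x ahead of the robot, y to its left, z up, the work surface at z = 0. Lengths are in m, angles in degrees, forces in N, time in s.
With the tool pointing down it reaches from about 0.3 to 0.75 m from the base axis. Payload 8.5 kg.
Tool frame: the origin (TCP) lies at the very end of the fingers, on their centre line; the grasp point (between the pads) lies 19 mm behind it; z points along the fingers, y is the line along which they close (so a half turn about z gives the same grasp; the last joint's range is limited). The gripper opens to 85 mm and grips with 20 to 120 N. Pads are 22 mm wide; open, the fingers measure 114 mm over their backs; the gripper's body (76 mm by 85 mm) begins 54 mm behind the grasp point. The pads swing forward as they close: fully open they stand 13 mm farther back than shut.
Start: joints at [61.003, 21.807, 74.336, -0, 83.858, -12.336], TCP at [0.158, 0.527, 0.231] pointing down, gripper open.
Joint ranges: [-178.18, 178.18], [-50.72, 133.34], [12.68, 142.11], [-81.47, 261.47], [9.98, 163.14], [-165.26, 165.26]. Speed limits (degrees/s): [136.94, 136.94, 180, 180, 180, 180].

INTERFACE

Orientations are given as a 3x3 rotation matrix whose columns are the frame's x, y, z axes.
In Python, from rig import observe, cams, ticket gives the robot as it stands.
- The arm moves only by the tool move_arm, never from a script. Its arguments are lists of equal length, an entry for each row: "jaw": the finger opening in cm, from 0 to 8.54; "dp": the shift along the tool's x, y, z in cm, a list of three; "turn": the turn, a rotation vector about the tool's x, y, z in rad, a list of three. In form: {"jaw": [jaw, ...], "dp": [[tx, ty, tz], ...], "turn": [[wx, wy, wz], ...]}. A call has 1 to 12 rows; each row shifts and turns the commanded pose from where the row before left it, along the tool's axes as they then stand; what a row does not reach is not made up. A row lasts 1/12 s, in which the tool goes at most 41.7 mm and 7.16 degrees, less where a joint would pass 70% of its speed; a pose out of reach is approached as far as the arm can. A call is refused whole if a number of a shift passes 4.17 or a number of a turn 0.125, either way. A call with a gripper value outside its range is refused whole. The fingers move at their own pace and stop on an object; "force" is the grip in N (left out, the last holds). Time passes only in rows, so rows that do not move let the fingers close. It gives the time, the measured TCP pose, the force, the opening and the grip force at its end, in the units of the state.
- observe(): the state, without advancing time (a new reading comes with each control period).
- cams.get_image(name): name is "side" or "top" or "wrist"; returns (picture, depth): 400x640x3 uint8, red, green, blue; 400x640 float32, m along the optical axis (not along the pixel's ray), 0 where there is no reading.
- cams.calibration(name): a dict with "vertical_fov" (degrees; the focal length in pixels is half the picture's height over the tangent of half this angle, whatever the lens; pixels are square), "cx", "cy" (the principal point, pixels), "k1" (the pictures are not rectified: a ray, as slopes to the right and down, at radius r is drawn at 1 + k1 r^2 times it, then the intrinsics apply), "view" (4x4, takes a point from world to camera coordinates); the wrist camera has in their place "tool_from_camera" (4x4, takes a point from camera to tool coordinates, whose origin is the TCP and whose axes are the flange's). Camera axes: x right, y up, looking along -z (the intrinsics and any distortion apply to the point x, -y, -z); pixel columns grow to the right and rows downward; lengths in m; the calibration is good to about 2 mm. A picture is of the moment at which its call begins: read the wrist's pose just before it. calibration takes no time and is no camera call.
- ticket.close_job(): hands the job in; it is judged then, once.
Trained networks look in the newest picture that a camera, given by its name, has taken for a name from the list of things; names that differ only in an ending like _2 or _b are one class to them, and where a whole thing is asked for, a point or a joint stands for the part that bears it (a point fixed in the world has none). Each returns a list of dicts, best first, with "p" (0 to 1); they miss things now and then, are a little off and sometimes report something else, mostly with a low value. They report only what shows in the picture. A call takes as long as a camera call.
- cams.spot_in(camera, query): "box" ([centre column, centre row, width, height] as shares, 0 to 1, of the picture: columns of its width, rows of its height, round what is visible of it).
- cams.outline_of(camera, query): "mask" (400x640 bool, what is visible of it) and "box" ([centre column, centre row, width, height] as shares, 0 to 1, of the picture: columns of its width, rows of its height, round what is visible of it).
- cams.mark_of(camera, query): "location" ([column, row] as shares, 0 to 1, of the picture: columns of its width, rows of its height: a listed point, or the origin of a listed thing).
The state is a dict: "time_s": time; "q": joint angles; "qvel": joint speeds; "joint_efforts": joint torques, N m; "position": TCP position; "tool_rot": TCP orientation; "ft_force": force on the tool from outside, world axes, zero at the start; "wrist_torque": the same for the moment, N m; "grip_width": finger opening in m; "gripper_force": force on a finger pad.
Only numpy, scipy, OpenCV 4.12 (cv2) and the standard library are available. Lean on these libraries where they do the work, as an engineer would, in place of code of your own. Each camera call takes 0.05 s, during which the arm holds its last target. There are 200 camera calls.

## Working session

There is one attempt and no reset: what is moved stays moved. The work goes in short steps, Python scripts to look and compute and a tool call to move; the robot and the scene stay as the last step left them, time stands still between calls to the robot, and variables do not carry over. Pictures are saved under pics/ and viewed, at most 10 in all, crops included, and the job is handed in when it is done.

Besides the shell and the picture viewer there is one more tool, called after ">>>" by a JSON object that holds its "name" and its "arguments", one argument or row to a line. move_arm: Moves the arm, as the interface text tells. Its arguments: {"type":"object","properties":{"jaw":{"type":"array","items":{"type":"number"}},"dp":{"type":"array","items":{"type":"array","items":{"type":"number"}}},"turn":{"type":"array","items":{"type":"array","items":{"type":"number"}}},"force":{"type":"number"}},"required":["jaw","dp","turn"]}

```bash
ls; mkdir -p pics; cat > h.py <<'E'
import numpy as np, cv2, json
from rig import observe, cams, ticket
def K(c):
    f=200/np.tan(np.radians(c["vertical_fov"])/2); return f
def camT(name,st=None):
    c=cams.calibration(name)
    if name=="wrist":
        T=np.eye(4);T[:3,:3]=st["tool_rot"];T[:3,3]=st["position"]
        return c,T@np.array(c["tool_from_camera"])
    return c,np.linalg.inv(np.array(c["view"]))
def rays(name,px,st=None):
    c,T=camT(name,st); f=K(c); px=np.atleast_2d(px).astype(float)
    d=(px-[c["cx"],c["cy"]])/f; u=d.copy()
    for _ in range(20):
        u=d/(1+c["k1"]*(u**2).sum(1,keepdims=True))
    r=np.c_[u[:,0],-u[:,1],-np.ones(len(u))]
    return T,r
def at_depth(name,px,z,st=None):
    T,r=rays(name,px,st); p=r*np.atleast_1d(z)[:,None]; return p@T[:3,:3].T+T[:3,3]
def at_height(name,px,h,st=None):
    T,r=rays(name,px,st); d=r@T[:3,:3].T; o=T[:3,3]
    return o+d*((h-o[2])/d[:,2])[:,None]
def proj(name,P,st=None):
    c,T=camT(name,st); p=(np.atleast_2d(P)-T[:3,3])@T[:3,:3]
    s=np.c_[p[:,0],-p[:,1]]/(-p[:,2:3]); s=s*(1+c["k1"]*(s**2).sum(1,keepdims=True))
    return s*K(c)+[c["cx"],c["cy"]]
def save(n,im): cv2.imwrite(n,cv2.cvtColor(im,cv2.COLOR_RGB2BGR))
E
python3 - <<'E'
from h import *
s=observe(); print({k:np.round(v,4).tolist() for k,v in s.items()})
for n in ["top","side"]:
    im,d=cams.get_image(n); save(f"pics/{n}0.png",im); np.save(f"pics/{n}0d.npy",d); np.save(f"pics/{n}0.npy",im)
    for q in ["filter_grip","wide_rim","narrow_rim","filter","extractor","spice_tin"]:
        r=cams.mark_of(n,q)
        for m in r[:1]:
            px=np.array(m["location"])*[640,400]
            print(n,q,round(m["p"],2),px.round(1),{"h":at_height(n,px,{"filter_grip":.035,"wide_rim":.1,"narrow_rim":.1}.get(q,0))[0].round(4).tolist()})
E
```

```text
pics
{'time_s': 0.0, 'q': [61.0037, 21.8404, 74.3861, -0.0006, 83.8597, -12.3344], 'qvel': [-0.0673, 0.1006, 0.0652, -0.0435, 0.0126, -0.1117], 'joint_efforts': [-0.0003, -44.8477, -23.1274, -0.0003, 0.0049, -0.0], 'position': [0.1575, 0.5266, 0.2307], 'tool_rot': [[-0.958, 0.2867, -0.0007], [0.2867, 0.958, -0.0013], [0.0003, -0.0015, -1.0]], 'ft_force': [0.7345, -0.2435, 0.3854], 'wrist_torque': [0.0074, 0.0143, 0.013], 'gripper_force': 0.0, 'grip_width': 0.0852}
top filter_grip 0.75 [242.9 177.5] {'h': [0.5972, 0.246, 0.035]}
top wide_rim 0.63 [244.2 204.1] {'h': [0.5016, 0.2257, 0.1]}
top narrow_rim 0.66 [231.5 146.2] {'h': [0.6905, 0.2713, 0.1]}
top filter 0.6 [379.7 191.1] {'h': [0.5564, -0.2249, 0.0]}
top extractor 0.91 [240.4 180. ] {'h': [0.5932, 0.2622, 0.0]}
top spice_tin 0.93 [310.  170.2] {'h': [0.629, 0.0186, 0.0]}
side filter_grip 0.72 [354.7 244.7] {'h': [0.5805, -0.2144, 0.035]}
side wide_rim 0.95 [283.3 175.5] {'h': [0.503, 0.2392, 0.1]}
side narrow_rim 0.63 [326.  168.2] {'h': [0.6833, 0.2293, 0.1]}
side filter 0.9 [348.5 256.4] {'h': [0.5574, -0.2185, -0.0]}
side extractor 0.63 [305.2 192.1] {'h': [0.5957, 0.2504, 0.0]}
side spice_tin 0.77 [334.5 218.1] {'h': [0.6166, 0.0085, 0.0]}
```

View pics/top0.png

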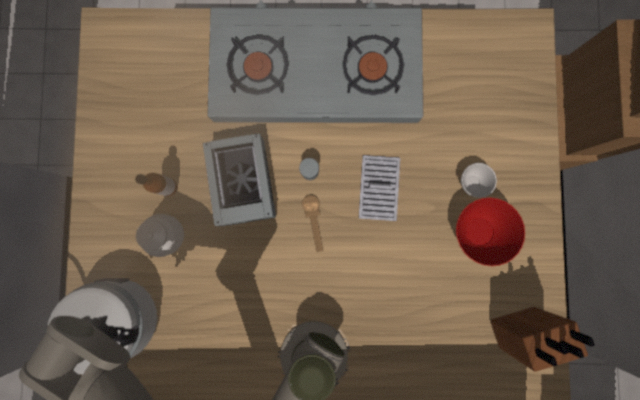

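View pics/side0.png

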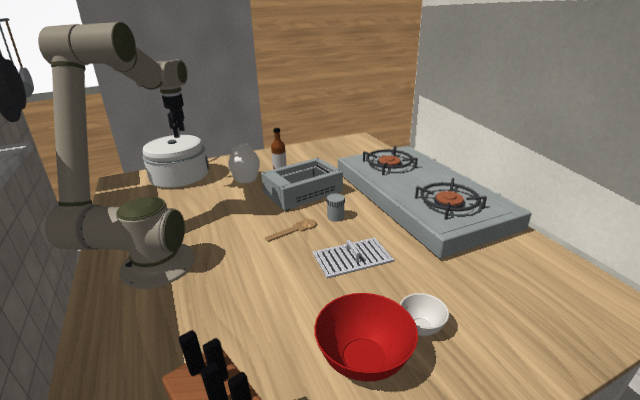

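The top view shows the extractor at about (240,180), rotated slightly left, the filter at (380,188) with its handle across, the tin at (310,168) and the paddle at (313,215). The jar and bottle stand at about (160,230) and (155,184). The side view agrees.

```bash
python3 - <<'E'
from h import *
print(np.round(cams.calibration("wrist")["tool_from_camera"],4).tolist(), {k:v for k,v in cams.calibration("wrist").items() if k!="tool_from_camera"})
d=np.load("pics/top0d.npy")
vv,uu=np.mgrid[:400,:640]
ok=d.ravel()>0
P=np.zeros((400*640,3)); P[:]=np.nan
P[ok]=at_depth("top",np.c_[uu.ravel(),vv.ravel()][ok],d.ravel()[ok]); P=P.reshape(400,640,3)
print("table z",np.nanmedian(P[260:280,360:420,2]))
for n,(u0,u1,v0,v1,zl,zh) in {"ext":(190,290,120,240,.093,.107),"fil":(350,410,145,230,.004,.02),"tin":(298,322,150,185,.07,.1),"jar":(130,185,205,260,.03,.2),"bottle":(130,180,165,200,.03,.25)}.items():
    Q=P[v0:v1,u0:u1].reshape(-1,3); Q=Q[(Q[:,2]>zl)&(Q[:,2]<zh)]
    r=cv2.minAreaRect((Q[:,:2]*1000).astype(np.float32)); print(n,len(Q),Q[:,2].max().round(3),np.round(Q.mean(0),3),r)
E
```

```text
[[-0.0002, 0.9656, 0.2599, 0.0671], [1.0, -0.0, 0.0007, -0.0012], [0.0006, 0.2599, -0.9656, -0.143], [0.0, 0.0, 0.0, 1.0]] {'vertical_fov': 67.74431229091765, 'cx': 317.60199556014516, 'cy': 194.87550135841838, 'k1': 0.0006204144273844656}
table z -0.0007502708607575181
ext 2343 0.107 [0.567 0.249 0.1  ] ((582.69873046875, 252.2548828125), (275.6688537597656, 190.62429809570312), 9.917902946472168)
fil 1761 0.017 [ 0.569 -0.221  0.007] ((571.256103515625, -224.35986328125), (202.8057403564453, 295.8537292480469), 89.19499969482422)
tin 315 0.091 [0.623 0.02  0.083] ((623.1499633789062, 20.370861053466797), (63.22954177856445, 63.35026550292969), 43.15937805175781)
jar 1573 0.177 [0.401 0.479 0.13 ] ((402.3704528808594, 487.74884033203125), (137.54327392578125, 113.31181335449219), 6.265255451202393)
bottle 623 0.217 [0.562 0.497 0.13 ] ((565.2249145507812, 505.71295166015625), (55.097862243652344, 64.53582763671875), 75.95270538330078)
```

```bash
cat >> h.py <<'E'
from scipy.spatial.transform import Rotation as Ro
def down(psi):  # tool rot: y_tool = filter/extractor x, x_tool = its y, pointing down
    c,s=np.cos(np.radians(psi)),np.sin(np.radians(psi))
    return np.array([[-s,c,0],[c,s,0],[0,0,-1.]])
def tilt(psi,th): # -x end down by th degrees
    return down(psi)@Ro.from_rotvec([-np.radians(th),0,0]).as_matrix()
def plan(wps,p=None,R=None,jaw=8.5,rnd=2,smooth=True):
    """wps: list of (p2,R2,nrows)"""
    s=observe()
    if p is None: p=s["position"]
    if R is None: R=s["tool_rot"]
    p=np.array(p,float);R=np.array(R,float);rows=[]
    for p2,R2,n in wps:
        p0,R0=p.copy(),R.copy();rv=Ro.from_matrix(R0.T@R2).as_rotvec()
        for i in range(1,n+1):
            t=i/n
            if smooth and n>4:
                a=2/n; v=1/(1-a)   # trapezoid
                t=v*t*t/(2*a) if t<a else (1-v*(1-t)**2/(2*a) if t>1-a else v*(t-a/2))
            pt=p0+(np.array(p2)-p0)*t; Rt=R0@Ro.from_rotvec(rv*t).as_matrix()
            d=np.round(R.T@(pt-p)*100,rnd); w=np.round(Ro.from_matrix(R.T@Rt).as_rotvec(),3)
            if np.abs(d).max()>4.17 or np.linalg.norm(d)>4.17 or np.linalg.norm(w)>.125: print("LIMIT",i,d,w)
            p=p+R@d/100; R=R@Ro.from_rotvec(w).as_matrix(); rows.append((d+0,w+0))
    for i in range(0,len(rows),12):
        c=rows[i:i+12]
        print("dp",[[round(float(x),rnd) for x in d] for d,_ in c],"\nturn",[[round(float(x),3) for x in w] for _,w in c],len(c))
    print("end",p.round(4))
E
python3 -c "
from h import *
plan([([.600,.211,.27],down(9.9),18)])"
```

```text
dp [[-0.8, -0.27, -0.06], [-2.43, -0.79, -0.18], [-3.28, -0.87, -0.24], [-3.34, -0.65, -0.25], [-3.37, -0.41, -0.24], [-3.39, -0.18, -0.24], [-3.4, 0.06, -0.24], [-3.38, 0.29, -0.24], [-3.36, 0.52, -0.24], [-3.31, 0.76, -0.25], [-3.25, 0.98, -0.24], [-3.18, 1.21, -0.24]] 
turn [[0.0, 0.0, 0.017], [0.0, 0.0, 0.052], [0.0, 0.0, 0.069], [0.0, 0.0, 0.07], [0.0, 0.0, 0.069], [0.0, 0.0, 0.069], [0.0, 0.0, 0.069], [0.0, 0.0, 0.069], [0.0, 0.0, 0.07], [0.0, 0.0, 0.069], [0.0, 0.0, 0.069], [0.0, 0.0, 0.069]] 12
dp [[-3.08, 1.42, -0.24], [-2.98, 1.63, -0.24], [-2.86, 1.83, -0.25], [-2.73, 2.03, -0.24], [-1.93, 1.66, -0.18], [-0.62, 0.59, -0.06]] 
turn [[0.0, 0.0, 0.069], [0.0, 0.0, 0.07], [0.0, 0.0, 0.069], [0.0, 0.0, 0.069], [0.0, 0.0, 0.052], [0.0, 0.0, 0.017]] 6
end [0.6   0.211 0.27 ]
```

>>> {"name": "move_arm", "arguments": {
  "jaw": [8.5,8.5,8.5,8.5,8.5,8.5,8.5,8.5,8.5,8.5,8.5,8.5],
  "dp": [
    [-0.8,-0.27,-0.06],
    [-2.43,-0.79,-0.18],
    [-3.28,-0.87,-0.24],
    [-3.34,-0.65,-0.25],
    [-3.37,-0.41,-0.24],
    [-3.39,-0.18,-0.24],
    [-3.4,0.06,-0.24],
    [-3.38,0.29,-0.24],
    [-3.36,0.52,-0.24],
    [-3.31,0.76,-0.25],
    [-3.25,0.98,-0.24],
    [-3.18,1.21,-0.24]
  ],
  "turn": [
    [0,0,0.017],
    [0,0,0.052],
    [0,0,0.069],
    [0,0,0.07],
    [0,0,0.069],
    [0,0,0.069],
    [0,0,0.069],
    [0,0,0.069],
    [0,0,0.07],
    [0,0,0.069],
    [0,0,0.069],
    [0,0,0.069]
  ]
}}

```text
time_s: 1.7
position: [0.4632, 0.3079, 0.2582]
tool_rot: [[-0.492, 0.871, 0.0], [0.871, 0.492, -0.0], [-0.0, 0.0, -1.0]]
ft_force: [0.4, -0.0, 0.5]
grip_width: 0.0847
gripper_force: 0.0
```

>>> {"name": "move_arm", "arguments": {
  "jaw": [8.5,8.5,8.5,8.5,8.5,8.5,8.5,8.5],
  "dp": [
    [-3.08,1.42,-0.24],
    [-2.98,1.63,-0.24],
    [-2.86,1.83,-0.25],
    [-2.73,2.03,-0.24],
    [-1.93,1.66,-0.18],
    [-0.62,0.59,-0.06],
    [0,0,0],
    [0,0,0]
  ],
  "turn": [
    [0,0,0.069],
    [0,0,0.07],
    [0,0,0.069],
    [0,0,0.069],
    [0,0,0.052],
    [0,0,0.017],
    [0,0,0],
    [0,0,0]
  ]
}}

```text
time_s: 2.37
position: [0.5996, 0.211, 0.2698]
tool_rot: [[-0.173, 0.985, -0.001], [0.985, 0.173, 0.0], [0.0, -0.001, -1.0]]
ft_force: [0.0, -0.2, 0.0]
grip_width: 0.085
gripper_force: 0.0
```

```bash
python3 - <<'E'
from h import *
s=observe(); print(s["time_s"],np.round(s["position"],4),np.round(s["tool_rot"],3).tolist())
im,d=cams.get_image("wrist"); save("pics/w1.png",im); np.save("pics/w1.npy",im); np.save("pics/w1d.npy",d)
import pickle; pickle.dump(s,open("pics/w1.pkl","wb"))
for q in ["wide_rim","narrow_rim"]:
    for m in cams.mark_of("wrist",q)[:1]:
        px=np.array(m["location"])*[640,400]; print(q,m["p"],px,at_height("wrist",px,.1,s).round(4))
E
```

```text
2.3667 [0.5996 0.211  0.2698] [[-0.173, 0.985, -0.001], [0.985, 0.173, 0.0], [0.0, -0.001, -1.0]]
wide_rim 0.9 [226.88 140.32] [[0.4982 0.2333 0.1   ]]
```

View pics/w1.png

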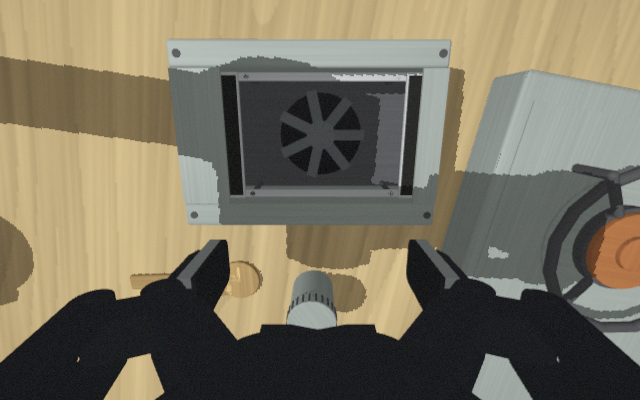

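The wrist view shows the top plate with corners at about (168,40), (450,40), (433,223) and (190,223). The opening spans about (221,70) to (421,198), with black ledge seals at columns 222-243 (wide end) and 403-420 (narrow end). I'll fit the opening by depth.

```bash
python3 - <<'E'
from h import *
import pickle
s=pickle.load(open("pics/w1.pkl","rb")); d=np.load("pics/w1d.npy")
vv,uu=np.mgrid[:400,:640]; P=at_depth("wrist",np.c_[uu.ravel(),vv.ravel()],d.ravel(),s).reshape(400,640,3)
z=P[...,2]; m=((abs(z-.1)<.006)&(d>0)).astype(np.uint8); m[235:]=0; m[:,460:]=0
print("top z",np.median(z[m>0]), "seal L",np.median(z[90:180,227:240]),z[90:180,227:240].std(),"seal R",np.median(z[90:180,405:417]))
cs,h=cv2.findContours(m,cv2.RETR_CCOMP,cv2.CHAIN_APPROX_NONE)
for c,hh in zip(cs,h[0]):
    if cv2.contourArea(c)<3000: continue
    q=at_height("wrist",c[:,0],.1,s)[:,:2]*1000
    print("hole" if hh[3]>=0 else "outer",cv2.minAreaRect(q.astype(np.float32)))
    a=np.radians(10);X=np.array([np.cos(a),np.sin(a)]);Y=np.array([-np.sin(a),np.cos(a)])
    u,v=q@X,q@Y; mu,mv=(u.min()+u.max())/2,(v.min()+v.max())/2
    # line fits on the four sides (middle 70%)
    du,dv=np.ptp(u)/2,np.ptp(v)/2
    for n,sel,par,val in [("x-",(u<mu-du*.85)&(abs(v-mv)<dv*.7),v,u),("x+",(u>mu+du*.85)&(abs(v-mv)<dv*.7),v,u),("y-",(v<mv-dv*.85)&(abs(u-mu)<du*.7),u,v),("y+",(v>mv+dv*.85)&(abs(u-mu)<du*.7),u,v)]:
        k=np.polyfit(par[sel]-(mv if n[0]=="x" else mu),val[sel],1); print(n,"slope deg",np.degrees(np.arctan(k[0])).round(2),"pos",k[1].round(1))
E
```

```text
top z 0.10020244672663792 seal L 0.07870564277416581 0.027864020668406847 seal R 0.07887266600888507
outer ((581.5601806640625, 249.48956298828125), (275.3154602050781, 187.4912872314453), 9.931696891784668)
x- slope deg 0.15 pos 479.0
x+ slope deg 0.15 pos 753.1
y- slope deg -0.07 pos 51.0
y+ slope deg -0.07 pos 238.5
hole ((593.738525390625, 251.91224670410156), (199.82901000976562, 139.145751953125), 9.891273498535156)
x- slope deg 0.18 pos 529.2
x+ slope deg 0.16 pos 727.9
y- slope deg -0.13 pos 76.6
y+ slope deg -0.29 pos 213.0
```

```bash
python3 -c "
from h import *
plan([([.568,-.258,.23],down(-3),15)])"
```

```text
dp [[-0.88, -0.22, 0.08], [-2.64, -0.63, 0.23], [-3.53, -0.81, 0.31], [-3.55, -0.74, 0.31], [-3.56, -0.68, 0.31], [-3.57, -0.62, 0.31], [-3.58, -0.55, 0.31], [-3.59, -0.49, 0.31], [-3.6, -0.43, 0.31], [-3.6, -0.37, 0.31], [-3.61, -0.3, 0.31], [-3.62, -0.24, 0.31]] 
turn [[0.0, 0.0, 0.004], [0.0, 0.0, 0.013], [0.0, 0.0, 0.018], [0.0, 0.0, 0.017], [0.0, 0.0, 0.018], [0.0, 0.0, 0.017], [0.0, 0.0, 0.018], [0.0, 0.0, 0.017], [0.0, 0.0, 0.018], [0.0, 0.0, 0.017], [0.0, 0.0, 0.018], [0.0, 0.0, 0.017]] 12
dp [[-3.62, -0.18, 0.31], [-2.71, -0.08, 0.23], [-0.91, -0.02, 0.08]] 
turn [[0.0, 0.0, 0.018], [0.0, 0.0, 0.013], [0.0, 0.0, 0.004]] 3
end [ 0.568 -0.258  0.23 ]
```

>>> {"name": "move_arm", "arguments": {
  "jaw": [8.5,8.5,8.5,8.5,8.5,8.5,8.5,8.5,8.5,8.5,8.5,8.5],
  "dp": [
    [-0.9,-0.22,0.08],
    [-2.64,-0.63,0.23],
    [-3.53,-0.81,0.31],
    [-3.55,-0.74,0.31],
    [-3.56,-0.68,0.31],
    [-3.57,-0.62,0.31],
    [-3.58,-0.55,0.31],
    [-3.59,-0.49,0.31],
    [-3.6,-0.43,0.31],
    [-3.6,-0.37,0.31],
    [-3.61,-0.3,0.31],
    [-3.62,-0.24,0.31]
  ],
  "turn": [
    [0,0,0.004],
    [0,0,0.013],
    [0,0,0.018],
    [0,0,0.017],
    [0,0,0.018],
    [0,0,0.017],
    [0,0,0.018],
    [0,0,0.017],
    [0,0,0.018],
    [0,0,0.017],
    [0,0,0.018],
    [0,0,0.017]
  ]
}}

```text
time_s: 3.52
position: [0.5721, -0.1883, 0.2361]
tool_rot: [[0.019, 1.0, 0.0], [1.0, -0.019, -0.0], [-0.0, 0.0, -1.0]]
ft_force: [0.7, 0.1, 0.5]
grip_width: 0.085
gripper_force: 0.0
```

>>> {"name": "move_arm", "arguments": {
  "jaw": [8.5,8.5,8.5,8.5,8.5],
  "dp": [
    [-3.6,-0.18,0.31],
    [-2.7,-0.08,0.23],
    [-0.9,-0.02,0.08],
    [0,0,0],
    [0,0,0]
  ],
  "turn": [
    [0,0,0.018],
    [0,0,0.013],
    [0,0,0.004],
    [0,0,0],
    [0,0,0]
  ]
}}

```text
time_s: 3.93
position: [0.5679, -0.2579, 0.2298]
tool_rot: [[0.053, 0.999, -0.0], [0.999, -0.053, 0.0], [0.0, -0.0, -1.0]]
ft_force: [0.4, -0.5, 0.1]
grip_width: 0.0852
gripper_force: 0.0
```

```bash
python3 - <<'E'
from h import *
s=observe(); print(s["time_s"],np.round(s["position"],4))
im,d=cams.get_image("wrist"); save("pics/w2.png",im); np.save("pics/w2.npy",im); np.save("pics/w2d.npy",d)
import pickle; pickle.dump(s,open("pics/w2.pkl","wb"))
for m in cams.mark_of("wrist","filter_grip")[:1]:
        px=np.array(m["location"])*[640,400]; print(m["p"],px,at_height("wrist",px,.035,s).round(4))
vv,uu=np.mgrid[:400,:640]; P=at_depth("wrist",np.c_[uu.ravel(),vv.ravel()],d.ravel(),s).reshape(400,640,3)
T,r=rays("wrist",[[0,0]],s)
z=P[...,2]
for m in cams.outline_of("wrist","filter")[:1]:
    M=m["mask"]; print(m["p"],np.array(m["box"])*[640,400,640,400])
    pm=M&(abs(z-.008)<.005)
    print("panel",np.median(z[pm]),cv2.minAreaRect((P[pm][:,:2]*1000).astype(np.float32)))
    bm=M&(z>.038)&(z<.05); Q=P[bm]
    print("bar",bm.sum(),np.median(Q[:,2]),cv2.minAreaRect((Q[:,:2]*1000).astype(np.float32)))
    yy=Q[:,1];k=np.polyfit(yy-yy.mean(),Q[:,0],1);print("bar slope",np.degrees(np.arctan(k[0])),Q.mean(0))
E
```

```text
3.9333 [ 0.5679 -0.2579  0.2298]
0.89 [316.992 144.52 ] [[ 0.5673 -0.2254  0.035 ]]
0.95 [316.992 139.32  191.232 108.6  ]
panel 0.0077298686547994655 ((566.420654296875, -224.0716094970703), (130.2895965576172, 220.14004516601562), 86.25397491455078)
bar 628 0.0440735150888143 ((566.4243774414062, -223.95468139648438), (75.69230651855469, 9.713471412658691), 86.24658966064453)
bar slope 3.286146706600746 [ 0.56639063 -0.22260001  0.04404255]
```

View pics/w2.png

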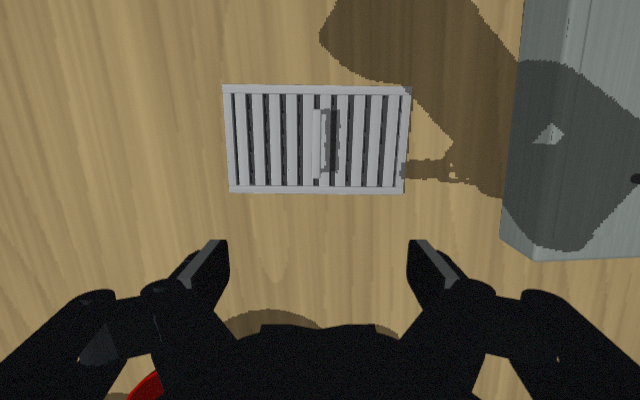

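The wrist view shows the filter at about (317,139) with its bar at (320,145). It fits as 220 x 130 mm, centred at (0.5664, -0.224), yaw -3.75°, bar top at 44 mm, all consistent with the given sizes.

```bash
python3 -c "
from h import *
plan([([.5664,-.224,.11],down(-3.75),6),([.5664,-.224,.017],down(-3.75),5)])"
```

```text
dp [[0.21, -0.02, 0.75], [0.61, -0.07, 2.26], [0.83, -0.1, 3.0], [0.82, -0.1, 3.01], [0.62, -0.08, 2.25], [0.2, -0.02, 0.75], [0.0, 0.0, 0.78], [0.0, 0.0, 2.32], [0.0, 0.0, 3.1], [0.0, 0.0, 2.33], [0.0, 0.0, 0.77]] 
turn [[0.0, 0.0, 0.001], [0.0, 0.0, 0.002], [0.0, 0.0, 0.004], [0.0, 0.0, 0.003], [0.001, 0.0, 0.003], [0.0, 0.0, 0.001], [0.0, 0.0, 0.0], [0.0, 0.0, 0.0], [0.0, 0.0, 0.0], [0.0, 0.0, 0.0], [0.0, 0.0, 0.0]] 11
end [ 0.5664 -0.224   0.017 ]
```

>>> {"name": "move_arm", "arguments": {
  "jaw": [8.5,8.5,8.5,8.5,8.5,7,7,7,7,7,7,7],
  "dp": [
    [0.21,-0.02,0.75],
    [0.61,-0.07,2.26],
    [0.83,-0.1,3.0],
    [0.82,-0.1,3.01],
    [0.62,-0.08,2.25],
    [0.2,-0.02,0.75],
    [0,0,0.78],
    [0,0,2.32],
    [0,0,3.1],
    [0,0,2.33],
    [0,0,0.77],
    [0,0,0]
  ],
  "turn": [
    [0,0,0.001],
    [0,0,0.002],
    [0,0,0.004],
    [0,0,0.003],
    [0,0,0.003],
    [0,0,0.001],
    [0,0,0],
    [0,0,0],
    [0,0,0],
    [0,0,0],
    [0,0,0],
    [0,0,0]
  ]
}}

```text
time_s: 5.08
position: [0.566, -0.2256, 0.0158]
tool_rot: [[0.068, 0.998, -0.001], [0.998, -0.068, 0.001], [0.001, -0.001, -1.0]]
ft_force: [-0.1, -0.4, 0.7]
grip_width: 0.0702
gripper_force: 0.0
```

>>> {"name": "move_arm", "arguments": {
  "jaw": [3,2,1.6,1.2,0.8,0.8,0.8,0.8,0.8,0.8],
  "dp": [
    [0,0,0],
    [0,0,0],
    [0,0,0],
    [0,0,0],
    [0,0,0],
    [0,0,0],
    [0,0,0],
    [0,0,0],
    [0,0,0],
    [0,0,0]
  ],
  "turn": [
    [0,0,0],
    [0,0,0],
    [0,0,0],
    [0,0,0],
    [0,0,0],
    [0,0,0],
    [0,0,0],
    [0,0,0],
    [0,0,0],
    [0,0,0]
  ],
  "force": 70
}}

```text
time_s: 5.92
position: [0.5666, -0.2259, 0.0176]
tool_rot: [[0.068, 0.998, 0.002], [0.998, -0.068, -0.001], [-0.001, 0.002, -1.0]]
ft_force: [-0.7, 1.4, 7.1]
grip_width: 0.0094
gripper_force: 51.1
```

>>> {"name": "move_arm", "arguments": {
  "jaw": [0.8,0.8,0.8,0.8,0.8,0.8,0.8,0.8,0.8,0.8],
  "dp": [
    [0,0,-0.2],
    [0,0,-0.8],
    [0,0,-1.8],
    [0,0,-2.8],
    [0,0,-3],
    [0,0,-3],
    [0,0,-2.8],
    [0,0,-1.5],
    [0,0,-0.5],
    [0,0,0]
  ],
  "turn": [
    [0,0,0],
    [0,0,0],
    [0,0,0],
    [0,0,0],
    [0,0,0],
    [0,0,0],
    [0,0,0],
    [0,0,0],
    [0,0,0],
    [0,0,0]
  ]
}}

```text
time_s: 6.75
position: [0.5663, -0.2257, 0.1816]
tool_rot: [[0.068, 0.998, 0.002], [0.998, -0.068, -0.001], [-0.001, 0.002, -1.0]]
ft_force: [0.7, 0.7, -1.6]
grip_width: 0.0091
gripper_force: 50.6
```

```bash
python3 - <<'E'
from h import *
s=observe(); print(s["time_s"],np.round(s["position"],4),np.round(s["tool_rot"],4).tolist(),s["ft_force"],s["wrist_torque"],s["grip_width"])
im,d=cams.get_image("wrist"); save("pics/w3.png",im); np.save("pics/w3d.npy",d); np.save("pics/w3.npy",im)
import pickle; pickle.dump(s,open("pics/w3.pkl","wb"))
vv,uu=np.mgrid[:400,:640]; P=at_depth("wrist",np.c_[uu.ravel(),vv.ravel()],d.ravel(),s).reshape(400,640,3)
Q=(P-np.array(s["position"]))@np.array(s["tool_rot"])*1000  # tool frame mm
m=cams.outline_of("wrist","filter")
print([ (x["p"],np.round(np.array(x["box"])*[640,400,640,400])) for x in m])
M=m[0]["mask"]&(d>0)&(abs(Q[...,2]-8.5)<6)
q=Q[M]; A=np.c_[q[:,:2],np.ones(len(q))]; k=np.linalg.lstsq(A,q[:,2],rcond=None)[0]
print(len(q),"plane z=",k, "tilt deg x,y",np.degrees(np.arctan(k[:2])), "x range",np.percentile(q[:,0],[.5,99.5]),"y",np.percentile(q[:,1],[.5,99.5]))
print(cv2.minAreaRect(q[:,:2].astype(np.float32)))
E
```

```text
6.75 [ 0.5663 -0.2257  0.1816] [[0.0679, 0.9977, 0.0016], [0.9977, -0.0679, -0.001], [-0.0009, 0.0016, -1.0]] [ 0.7020246   0.69022871 -1.55850424] [ 0.00714479 -0.01009652  0.04530497] 0.00906748139768855
[(0.58, array([316., 222., 447., 222.]))]
57009 plane z= [-5.64596110e-03  4.63737537e-04  1.02600965e+01] tilt deg x,y [-0.32348631  0.0265702 ] x range [-55.31752483  66.40128889] y [-110.60872094  106.79794538]
((1.4894256591796875, -1.8254852294921875), (129.87890625, 220.76097106933594), 0.002425501588732004)
```

View pics/w3.png

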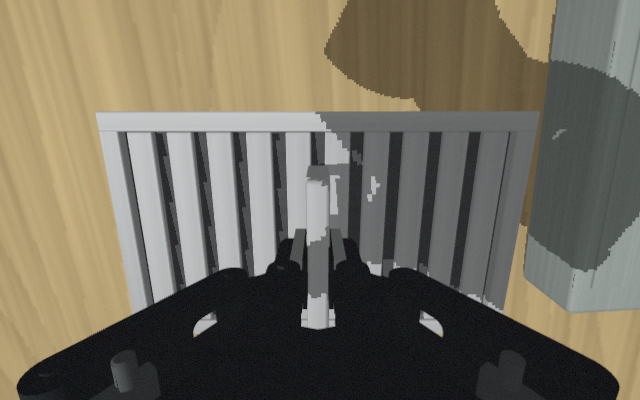

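The wrist view shows the filter held squarely, with its bar at columns 307-329 and its front edge at row about 120. It has no yaw in the tool frame, and its centre is at tool (1.5, -1.8) mm as measured. Next I move to a tilted hover over the opening.

```bash
cat >> h.py <<'E'
E0=np.array([.5938,.2518]); PSI=9.87; OY=1.5; OX=-1.8; H=17.6
def tcp(Bx,Bz,th,dy=0):
    t=np.radians(th);u=np.array([np.cos(t),np.sin(t)]);n=np.array([-u[1],u[0]])
    q=np.array([Bx,Bz])+u*(110-OX)+n*H
    a=np.radians(PSI); w=E0+(q[0]*np.array([np.cos(a),np.sin(a)])+(dy-OY)*np.array([-np.sin(a),np.cos(a)]))/1000
    return np.r_[w,q[1]/1000],tilt(PSI,th)
def where(s=None):
    s=s or observe(); R=down(PSI).T@np.array(s["tool_rot"]); rv=Ro.from_matrix(R).as_rotvec(degrees=True)
    th=-rv[0];t=np.radians(th);u=np.array([np.cos(t),np.sin(t)]);n=np.array([-u[1],u[0]])
    a=np.radians(PSI);d=(np.array(s["position"][:2])-E0)*1000
    q=np.array([d@[np.cos(a),np.sin(a)],s["position"][2]*1000])-u*(110-OX)-n*H
    F=down(PSI)@np.array([0,1,0.])
    f=np.array(s["ft_force"]); print("t",round(s["time_s"],2),"B",q.round(2),"th",round(th,2),"tw",rv[1:].round(2),"dy",round(d@[-np.sin(a),np.cos(a)]+OY,2),"F_e",np.round([f@F,f@[-F[1],F[0],0],f[2]],2),"T",np.round(s["wrist_torque"],3))
E
python3 -c "
from h import *
p,R=tcp(-93,128,12)
plan([(p,R,17)],jaw=.8)"
```

```text
dp [[0.8, 0.01, 0.02], [2.4, 0.06, 0.06], [3.19, 0.1, 0.08], [3.2, 0.16, 0.09], [3.19, 0.2, 0.09], [3.18, 0.26, 0.11], [3.18, 0.3, 0.11], [3.18, 0.36, 0.12], [3.17, 0.4, 0.13], [3.16, 0.45, 0.15], [3.16, 0.5, 0.15], [3.14, 0.55, 0.17]] 
turn [[-0.004, 0.0, -0.004], [-0.01, 0.002, -0.012], [-0.014, 0.001, -0.016], [-0.014, 0.002, -0.016], [-0.014, 0.001, -0.016], [-0.014, 0.002, -0.016], [-0.014, 0.001, -0.016], [-0.014, 0.002, -0.016], [-0.014, 0.002, -0.016], [-0.014, 0.001, -0.016], [-0.014, 0.002, -0.016], [-0.014, 0.001, -0.016]] 12
dp [[3.14, 0.6, 0.18], [3.13, 0.64, 0.2], [3.11, 0.69, 0.21], [2.33, 0.55, 0.17], [0.77, 0.2, 0.05]] 
turn [[-0.014, 0.002, -0.016], [-0.014, 0.002, -0.016], [-0.014, 0.001, -0.016], [-0.011, 0.001, -0.012], [-0.003, 0.001, -0.004]] 5
end [0.6066 0.2525 0.1685]
```

>>> {"name": "move_arm", "arguments": {
  "jaw": [0.8,0.8,0.8,0.8,0.8,0.8,0.8,0.8,0.8,0.8,0.8,0.8],
  "dp": [
    [0.8,0.01,0.02],
    [2.4,0.06,0.06],
    [3.19,0.1,0.08],
    [3.2,0.16,0.09],
    [3.19,0.2,0.09],
    [3.18,0.26,0.11],
    [3.18,0.3,0.11],
    [3.18,0.36,0.12],
    [3.17,0.4,0.13],
    [3.16,0.45,0.15],
    [3.16,0.5,0.15],
    [3.14,0.55,0.17]
  ],
  "turn": [
    [-0.004,0.0,-0.004],
    [-0.01,0.002,-0.012],
    [-0.014,0.001,-0.016],
    [-0.014,0.002,-0.016],
    [-0.014,0.001,-0.016],
    [-0.014,0.002,-0.016],
    [-0.014,0.001,-0.016],
    [-0.014,0.002,-0.016],
    [-0.014,0.002,-0.016],
    [-0.014,0.001,-0.016],
    [-0.014,0.002,-0.016],
    [-0.014,0.001,-0.016]
  ]
}}

```text
time_s: 7.85
position: [0.5953, 0.1268, 0.1709]
tool_rot: [[-0.109, 0.982, 0.151], [0.994, 0.108, 0.021], [0.004, 0.152, -0.988]]
ft_force: [2.0, -0.3, -2.2]
grip_width: 0.0092
gripper_force: 50.5
```

>>> {"name": "move_arm", "arguments": {
  "jaw": [0.8,0.8,0.8,0.8,0.8,0.8,0.8],
  "dp": [
    [3.14,0.6,0.18],
    [3.13,0.64,0.2],
    [3.11,0.69,0.21],
    [2.33,0.55,0.17],
    [0.77,0.2,0.05],
    [0,0,0],
    [0,0,0]
  ],
  "turn": [
    [-0.014,0.002,-0.016],
    [-0.014,0.002,-0.016],
    [-0.014,0.001,-0.016],
    [-0.011,0.001,-0.012],
    [-0.003,0.001,-0.004],
    [0,0,0],
    [0,0,0]
  ]
}}

```text
time_s: 8.43
position: [0.6066, 0.2518, 0.1683]
tool_rot: [[-0.172, 0.964, 0.204], [0.985, 0.169, 0.034], [-0.002, 0.207, -0.978]]
ft_force: [0.3, -0.5, -1.9]
grip_width: 0.0091
gripper_force: 50.5
```

```bash
python3 - <<'E'
from h import *
s=observe(); where(s); print(np.round(s["position"],4),s["ft_force"])
im,d=cams.get_image("wrist"); save("pics/w4.png",im); np.save("pics/w4d.npy",d); np.save("pics/w4.npy",im)
import pickle; pickle.dump(s,open("pics/w4.pkl","wb"))
im,d=cams.get_image("side"); save("pics/s4.png",cv2.resize(im[120:240,230:390],(800,600),interpolation=cv2.INTER_CUBIC))
E
```

```text
t 8.43 B [-93.1  127.93] th 11.96 tw [-0.1  -0.06] dy -0.68 F_e [ 0.25 -0.5  -1.94] T [-0.072  0.204  0.027]
[0.6066 0.2518 0.1683] [ 0.33402978 -0.45194266 -1.93665254]
```

View pics/w4.png

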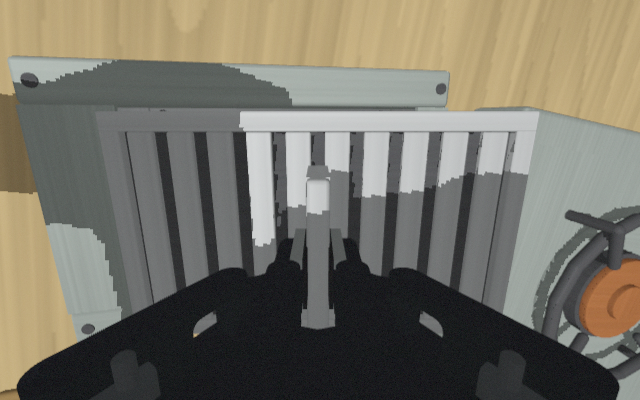

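The wrist view shows the filter tilted over the opening. The plate's far edge is at rows 58-75 and its screw corners at (29,80) and (441,89). I'll check alignment using the plate's visible outer edges.

```bash
python3 - <<'E'
from h import *
import pickle
s=pickle.load(open("pics/w4.pkl","rb")); d=np.load("pics/w4d.npy")
vv,uu=np.mgrid[:400,:640]; P=at_depth("wrist",np.c_[uu.ravel(),vv.ravel()],d.ravel(),s).reshape(400,640,3)
z=P[...,2]; m=((abs(z-.1)<.004)&(d>0)).astype(np.uint8)
a=np.radians(PSI);X=np.array([np.cos(a),np.sin(a)]);Y=np.array([-np.sin(a),np.cos(a)])
print("plate z",np.median(z[m>0]))
cs,_=cv2.findContours(m,cv2.RETR_EXTERNAL,cv2.CHAIN_APPROX_NONE); c=max(cs,key=cv2.contourArea)[:,0]
q=at_height("wrist",c,.1,s)[:,:2]-E0; u,v=q@X*1000,q@Y*1000
sel=(v>88)&(u>-130)&(u<80); k=np.polyfit(u[sel],v[sel],1); print("y+ edge: at u=0",k[1],"slope",np.degrees(k[0]),sel.sum())
sel=(u<-140)&(v>-20)&(v<80); k=np.polyfit(v[sel],u[sel],1); print("x- edge",k[1],"slope",np.degrees(k[0]),sel.sum())
sel=(u>115)&(v>75)&(v<92); print("x+ edge",np.median(u[sel]) if sel.any() else None)
# inner y+ edge of opening: depth gap between plate and what's below
Q=((P-np.array(s["position"]))@np.array(s["tool_rot"]))*1000
pm=(abs(Q[...,2]-9.5)<4)&(d>0)&(abs(Q[...,1])<120)&(Q[...,0]<80)&(vv<240)
qq=Q[pm]; print("panel x+",np.percentile(qq[:,0],99.7),"y",np.percentile(qq[:,1],[.3,99.7]),"z",np.median(qq[:,2]))
for col in (180,260,340,420): 
    r=np.where(m[:,col]>0)[0]; e=at_height("wrist",[[col,r.max()+.5]],.1,s)[0,:2]-E0; print("inner edge",col,r.max(),e@X*1000,e@Y*1000)
E
```

```text
plate z 0.10026665808405137
y+ edge: at u=0 93.94589448991898 slope 0.0006551670837729947 349
x- edge -149.9461293625047 slope 0.6262671756265967 170
x+ edge 123.34519724628187
panel x+ 66.85717765966025 y [-111.03001502  107.03330934] z 9.26237100451229
inner edge 180 105 -62.783618022032044 68.26599812482448
inner edge 260 105 -13.585774633502885 68.60581337717231
inner edge 340 106 41.09531405513156 68.31200230197636
inner edge 420 110 102.52065998219064 65.85146500216321
```

View pics/s4.png

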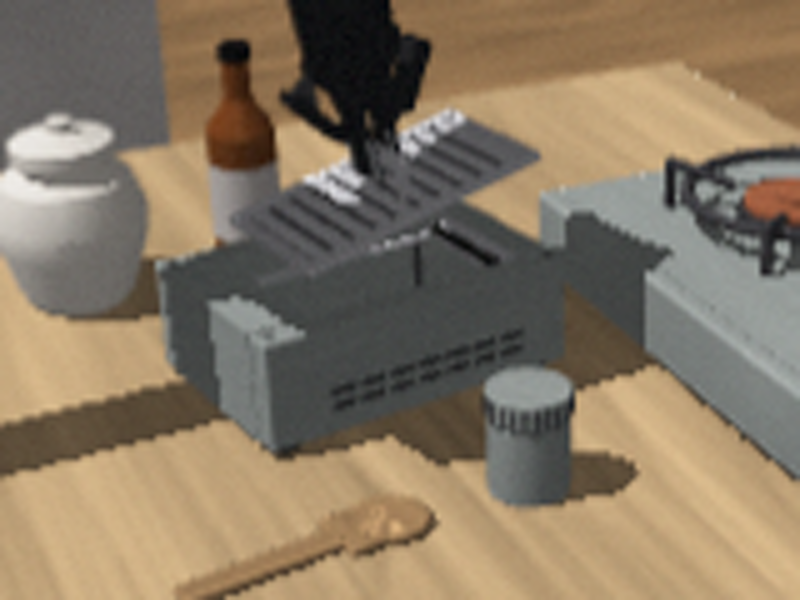

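The side crop shows the filter tilted the right way, wide-rim end down, above the opening. Everything else is undisturbed. The edges agree with the first measurement to under 1 mm, so I lower.

```bash
python3 -c "
from h import *
p,R=tcp(-93,84,12); p2,R2=tcp(-93,81.5,12)
plan([(p,R,9),(p2,R2,3)])"
```

```text
dp [[0.01, -0.03, 0.15], [0.02, -0.11, 0.47], [0.02, -0.13, 0.62], [0.03, -0.14, 0.62], [0.02, -0.13, 0.62], [0.02, -0.14, 0.62], [0.03, -0.13, 0.62], [0.02, -0.11, 0.46], [0.0, -0.03, 0.16], [0.0, -0.02, 0.08], [0.0, -0.01, 0.08], [0.0, -0.02, 0.08]] 
turn [[0.0, 0.0, 0.0], [0.0, 0.0, 0.0], [0.0, 0.001, 0.0], [0.0, 0.0, 0.0], [0.0, 0.0, 0.0], [0.0, 0.0, 0.0], [0.0, 0.001, 0.0], [0.0, 0.0, 0.0], [0.0, 0.0, -0.001], [0.0, 0.0, 0.0], [0.0, 0.0, 0.0], [0.0, 0.0, 0.0]] 12
end [0.6066 0.2525 0.122 ]
```

>>> {"name": "move_arm", "arguments": {
  "jaw": [0.8,0.8,0.8,0.8,0.8,0.8,0.8,0.8,0.8,0.8,0.8,0.8],
  "dp": [
    [0.01,-0.03,0.15],
    [0.02,-0.11,0.47],
    [0.02,-0.13,0.62],
    [0.03,-0.14,0.62],
    [0.02,-0.13,0.62],
    [0.02,-0.14,0.62],
    [0.02,-0.13,0.62],
    [0.0,-0.11,0.46],
    [0,-0.03,0.16],
    [0,-0.02,0.08],
    [0,-0.02,0.08],
    [0,0,0]
  ],
  "turn": [
    [0,0,0],
    [0,0,0],
    [0,0.001,0],
    [0,0,0],
    [0,0,0],
    [0,0,0],
    [0,0.001,0],
    [0,0,0],
    [0,0,-0.001],
    [0,0,0],
    [0,0,0],
    [0,0,0]
  ]
}}

```text
time_s: 9.53
position: [0.6068, 0.2534, 0.1233]
tool_rot: [[-0.173, 0.963, 0.206], [0.985, 0.169, 0.037], [0.0, 0.21, -0.978]]
ft_force: [-1.3, -0.2, -2.6]
grip_width: 0.0091
gripper_force: 50.5
```

```bash
python3 -c "
from h import *
where()
s=observe();f=np.array(s['tool_rot']).T@np.array([0,0,-1]);print('down 1mm in tool cm',f*.1,'ext -x 1mm',np.array(s['tool_rot']).T@-(down(PSI)[:,1])*.1)"
```

```text
t 9.53 B [-92.58  82.69] th 12.1 tw [ 0.03 -0.11] dy 0.9 F_e [-1.28  0.04 -2.62] T [-0.033  0.209 -0.011]
down 1mm in tool cm [-3.23055680e-05 -2.09597008e-02  9.77787804e-02] ext -x 1mm [ 0.00019376 -0.09777862 -0.0209596 ]
```

>>> {"name": "move_arm", "arguments": {
  "jaw": [0.8,0.8,0.8,0.8],
  "dp": [
    [-0.03,-0.01,0.05],
    [-0.03,-0.01,0.05],
    [0,-0.01,0.05],
    [0,0,0]
  ],
  "turn": [
    [0,0,0],
    [0,0,0],
    [0,0,0],
    [0,0,0]
  ]
}}

```text
time_s: 9.87
position: [0.6068, 0.2528, 0.1217]
tool_rot: [[-0.173, 0.963, 0.206], [0.985, 0.169, 0.037], [0.0, 0.209, -0.978]]
ft_force: [0.6, 0.2, -1.7]
grip_width: 0.0091
gripper_force: 50.5
```

```bash
python3 -c "
from h import *
where()"
```

```text
t 9.87 B [-92.69  81.05] th 12.08 tw [ 0.03 -0.1 ] dy 0.27 F_e [ 0.65  0.13 -1.67] T [-0.058  0.149  0.007]
```

>>> {"name": "move_arm", "arguments": {
  "jaw": [0.8,0.8,0.8,0.8],
  "dp": [
    [0,-0.01,0.04],
    [0,-0.01,0.04],
    [0,-0.01,0.04],
    [0,0,0]
  ],
  "turn": [
    [0,0,0],
    [0,0,0],
    [0,0,0],
    [0,0,0]
  ]
}}

```text
time_s: 10.2
position: [0.6067, 0.2528, 0.1203]
tool_rot: [[-0.173, 0.963, 0.206], [0.985, 0.169, 0.037], [0.0, 0.209, -0.978]]
ft_force: [-0.5, -0.5, -2.2]
grip_width: 0.0089
gripper_force: 50.5
```

```bash
python3 -c "
from h import *
where()"
```

```text
t 10.2 B [-92.77  79.73] th 12.07 tw [ 0.03 -0.11] dy 0.31 F_e [-0.58 -0.41 -2.18] T [-0.036  0.179  0.015]
```

>>> {"name": "move_arm", "arguments": {
  "jaw": [0.8,0.8,0.8,0.8],
  "dp": [
    [0,-0.01,0.03],
    [0,-0.01,0.03],
    [0,-0.01,0.03],
    [0,0,0]
  ],
  "turn": [
    [0,0,0],
    [0,0,0],
    [0,0,0],
    [0,0,0]
  ]
}}

```text
time_s: 10.53
position: [0.6066, 0.2528, 0.1194]
tool_rot: [[-0.173, 0.963, 0.206], [0.985, 0.169, 0.037], [0.0, 0.209, -0.978]]
ft_force: [0.3, -0.9, -2.1]
grip_width: 0.0089
gripper_force: 50.5
```

```bash
python3 -c "
from h import *
where()"
```

```text
t 10.53 B [-92.86  78.83] th 12.07 tw [ 0.03 -0.11] dy 0.3 F_e [ 0.14 -0.94 -2.14] T [-0.083  0.18   0.047]
```

>>> {"name": "move_arm", "arguments": {
  "jaw": [0.8,0.8,0.8,0.8],
  "dp": [
    [0,-0.01,0.03],
    [0,-0.01,0.03],
    [0,-0.01,0.03],
    [0,0,0]
  ],
  "turn": [
    [0,0,0],
    [0,0,0],
    [0,0,0],
    [0,0,0]
  ]
}}

```text
time_s: 10.87
position: [0.6065, 0.2528, 0.1185]
tool_rot: [[-0.173, 0.963, 0.206], [0.985, 0.169, 0.037], [0.0, 0.209, -0.978]]
ft_force: [-0.0, -0.4, -2.4]
grip_width: 0.0091
gripper_force: 50.5
```

```bash
python3 -c "
from h import *
where()"
```

```text
t 10.87 B [-92.97  77.86] th 12.07 tw [ 0.03 -0.11] dy 0.3 F_e [-0.08 -0.4  -2.41] T [-0.022  0.241 -0.044]
```

>>> {"name": "move_arm", "arguments": {
  "jaw": [0.8,0.8,0.8,0.8],
  "dp": [
    [0,-0.01,0.04],
    [0,-0.01,0.04],
    [0,0,0.03],
    [0,0,0]
  ],
  "turn": [
    [0,0,0],
    [0,0,0],
    [0,0,0],
    [0,0,0]
  ]
}}

```text
time_s: 11.2
position: [0.6068, 0.2528, 0.1177]
tool_rot: [[-0.173, 0.963, 0.207], [0.985, 0.169, 0.037], [0.0, 0.21, -0.978]]
ft_force: [0.6, 0.7, -1.0]
grip_width: 0.0091
gripper_force: 50.7
```

```bash
python3 -c "
from h import *
where()"
```

```text
t 11.2 B [-92.64  76.99] th 12.12 tw [ 0.03 -0.11] dy 0.31 F_e [ 0.75  0.55 -1.  ] T [-0.037  0.15  -0.032]
```

>>> {"name": "move_arm", "arguments": {
  "jaw": [0.8,0.8,0.8],
  "dp": [
    [0,-0.01,0.03],
    [0,0,0.03],
    [0,0,0]
  ],
  "turn": [
    [0,0,0],
    [0,0,0],
    [0,0,0]
  ]
}}

```text
time_s: 11.45
position: [0.6069, 0.2529, 0.1172]
tool_rot: [[-0.173, 0.963, 0.207], [0.985, 0.169, 0.037], [0.0, 0.21, -0.978]]
ft_force: [1.5, 0.8, 0.5]
grip_width: 0.0089
gripper_force: 50.9
```

```bash
python3 -c "
from h import *
where()"
```

```text
t 11.45 B [-92.46  76.45] th 12.14 tw [ 0.03 -0.11] dy 0.31 F_e [1.66 0.55 0.47] T [ 0.048  0.035 -0.048]
```

Contact is felt at about 77 mm, so the ledge is roughly 23 mm below the rim. I lift about 2 mm and slide back under the wide rim.

>>> {"name": "move_arm", "arguments": {
  "jaw": [0.8,0.8,0.8,0.8,0.8,0.8,0.8,0.8,0.8],
  "dp": [
    [0,0.02,-0.1],
    [0,0.02,-0.1],
    [0,-0.2,-0.04],
    [0,-0.29,-0.06],
    [0,-0.29,-0.06],
    [0,-0.29,-0.06],
    [0,-0.2,-0.04],
    [0,-0.1,-0.02],
    [0,0,0]
  ],
  "turn": [
    [0,0,0],
    [0,0,0],
    [0,0,0],
    [0,0,0],
    [0,0,0],
    [0,0,0],
    [0,0,0],
    [0,0,0],
    [0,0,0]
  ]
}}

```text
time_s: 12.2
position: [0.5927, 0.2504, 0.1189]
tool_rot: [[-0.173, 0.963, 0.206], [0.985, 0.169, 0.037], [0.0, 0.21, -0.978]]
ft_force: [0.4, 0.1, -1.9]
grip_width: 0.0093
gripper_force: 50.5
```

```bash
python3 -c "
from h import *
where()"
```

```text
t 12.2 B [-106.93   78.26] th 12.1 tw [ 0.03 -0.11] dy 0.29 F_e [ 0.44 -0.01 -1.88] T [-0.023  0.172 -0.001]
```

>>> {"name": "move_arm", "arguments": {
  "jaw": [0.8,0.8,0.8,0.8,0.8,0.8,0.8],
  "dp": [
    [0,-0.1,-0.02],
    [0,-0.1,-0.02],
    [0,-0.1,-0.02],
    [0,-0.1,-0.02],
    [0,-0.1,-0.02],
    [0,-0.1,-0.02],
    [0,0,0]
  ],
  "turn": [
    [0,0,0],
    [0,0,0],
    [0,0,0],
    [0,0,0],
    [0,0,0],
    [0,0,0],
    [0,0,0]
  ]
}}

```text
time_s: 12.78
position: [0.5869, 0.2493, 0.1189]
tool_rot: [[-0.173, 0.963, 0.207], [0.985, 0.169, 0.037], [0.0, 0.21, -0.978]]
ft_force: [3.2, -1.2, 0.1]
grip_width: 0.0091
gripper_force: 50.7
```

```bash
python3 -c "
from h import *
where()"
```

```text
t 12.78 B [-112.83   78.2 ] th 12.12 tw [ 0.03 -0.11] dy 0.25 F_e [ 2.9  -1.72  0.12] T [-0.01  -0.495 -0.094]
```

>>> {"name": "move_arm", "arguments": {
  "jaw": [0.8,0.8,0.8,0.8,0.8,0.8],
  "dp": [
    [0,-0.1,-0.02],
    [0,-0.1,-0.02],
    [0,-0.1,-0.02],
    [0,-0.1,-0.02],
    [0,-0.1,-0.02],
    [0,0,0]
  ],
  "turn": [
    [0,0,0],
    [0,0,0],
    [0,0,0],
    [0,0,0],
    [0,0,0],
    [0,0,0]
  ]
}}

```text
time_s: 13.28
position: [0.5818, 0.2485, 0.1188]
tool_rot: [[-0.173, 0.963, 0.207], [0.985, 0.169, 0.037], [0.0, 0.21, -0.978]]
ft_force: [4.9, -0.3, -0.8]
grip_width: 0.0087
gripper_force: 50.7
```

```bash
python3 -c "
from h import *
where()"
```

```text
t 13.28 B [-117.98   78.12] th 12.12 tw [ 0.03 -0.11] dy 0.26 F_e [ 4.72 -1.17 -0.84] T [-0.002 -0.724 -0.064]
```

```bash
python3 -c "
from h import *
s=observe();p0,R0=tcp(-117.9,78.1,12.12); off=np.array(s['position'])-p0
a=tcp(-121.8,78.2,12.12);b=tcp(-121.8,78,6);c=tcp(-121.8,78,2.6)
plan([(a[0],a[1],4),(b[0],b[1],7)],smooth=False)
plan([(c[0],c[1],5)],p=b[0],R=b[1],smooth=False)"
```

```text
dp [[-0.01, -0.09, -0.02], [0.0, -0.1, -0.02], [-0.01, -0.09, -0.03], [-0.01, -0.09, -0.02], [0.0, 0.02, 0.17], [0.0, 0.02, 0.18], [0.0, 0.02, 0.17], [0.0, 0.02, 0.18], [0.0, 0.03, 0.17], [0.0, 0.03, 0.17], [0.0, 0.03, 0.18]] 
turn [[0.0, 0.0, 0.0], [0.0, 0.0, 0.001], [0.0, -0.001, 0.0], [0.0, 0.0, 0.001], [0.015, 0.0, 0.0], [0.016, 0.0, 0.0], [0.015, 0.0, 0.0], [0.015, 0.0, 0.0], [0.015, 0.0, 0.0], [0.016, 0.0, 0.0], [0.015, 0.0, 0.0]] 11
end [0.5818 0.2481 0.1071]
dp [[0.0, 0.02, 0.13], [0.0, 0.02, 0.14], [0.0, 0.02, 0.13], [0.0, 0.02, 0.13], [0.0, 0.02, 0.13]] 
turn [[0.012, 0.0, 0.0], [0.012, 0.0, 0.0], [0.012, 0.0, 0.0], [0.011, 0.0, 0.0], [0.012, 0.0, 0.0]] 5
end [0.5833 0.2485 0.1007]
```

>>> {"name": "move_arm", "arguments": {
  "jaw": [0.8,0.8,0.8,0.8,0.8,0.8,0.8,0.8,0.8,0.8,0.8,0.8],
  "dp": [
    [0,-0.09,-0.02],
    [0,-0.1,-0.02],
    [0,-0.09,-0.03],
    [0,-0.09,-0.02],
    [0,0.02,0.17],
    [0,0.02,0.18],
    [0,0.02,0.17],
    [0,0.02,0.18],
    [0,0.03,0.17],
    [0,0.03,0.17],
    [0,0.03,0.18],
    [0,0,0]
  ],
  "turn": [
    [0,0,0],
    [0,0,0],
    [0,0,0],
    [0,0,0],
    [0.015,0,0],
    [0.016,0,0],
    [0.015,0,0],
    [0.015,0,0],
    [0.015,0,0],
    [0.016,0,0],
    [0.015,0,0],
    [0,0,0]
  ]
}}

```text
time_s: 14.28
position: [0.5823, 0.2485, 0.1068]
tool_rot: [[-0.173, 0.98, 0.102], [0.985, 0.172, 0.018], [0.0, 0.104, -0.995]]
ft_force: [6.3, 0.2, 0.8]
grip_width: 0.009
gripper_force: 51.0
```

```bash
python3 -c "
from h import *
where()"
```

```text
t 14.28 B [-121.3   77.7] th 5.96 tw [ 0.03 -0.1 ] dy 0.18 F_e [ 6.24 -0.92  0.84] T [ 0.058 -0.817 -0.002]
```

>>> {"name": "move_arm", "arguments": {
  "jaw": [0.8,0.8,0.8,0.8,0.8,0.8],
  "dp": [
    [0,-0.01,0.12],
    [0,0,0.14],
    [0,0.02,0.13],
    [0,0.02,0.13],
    [0,0.02,0.13],
    [0,0,0]
  ],
  "turn": [
    [0.012,0,0],
    [0.012,0,0],
    [0.012,0,0],
    [0.012,0,0],
    [0.012,0,0],
    [0,0,0]
  ]
}}

```text
time_s: 14.78
position: [0.5832, 0.2486, 0.1004]
tool_rot: [[-0.173, 0.984, 0.043], [0.985, 0.173, 0.008], [0.0, 0.044, -0.999]]
ft_force: [5.6, 0.1, 1.1]
grip_width: 0.0091
gripper_force: 51.0
```

```bash
python3 - <<'E'
from h import *
where()
im,d=cams.get_image("wrist"); save("pics/w5.png",im)
E
```

```text
t 14.78 B [-121.93   77.84] th 2.53 tw [ 0.02 -0.1 ] dy 0.16 F_e [ 5.57 -0.89  1.15] T [ 0.066 -0.805 -0.03 ]
```

View pics/w5.png

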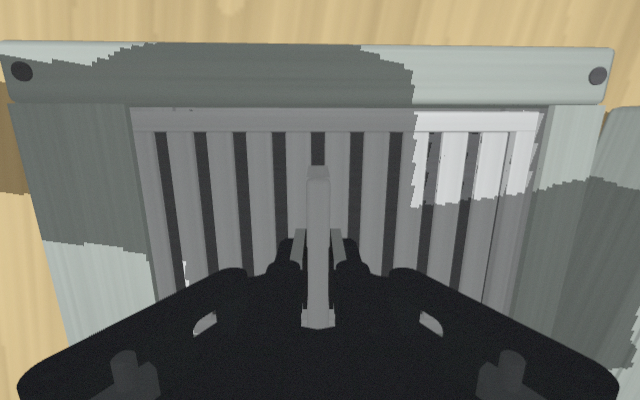

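The wrist view shows the +x end at about (538,112), just inside the narrow rim edge at (546,108). The left end is tucked under the wide rim at column 131. I continue down to flat.

```bash
python3 -c "
from h import *
a=tcp(-121.9,77.7,.5,.16)
plan([(a[0],a[1],5)],smooth=False)"
```

```text
dp [[0.0, 0.01, 0.08], [0.0, 0.02, 0.09], [0.0, 0.01, 0.08], [0.0, 0.01, 0.09], [0.0, 0.02, 0.08]] 
turn [[0.007, 0.0, 0.0], [0.007, 0.0, 0.001], [0.008, 0.0, 0.0], [0.007, 0.0, 0.0], [0.007, 0.0, 0.001]] 5
end [0.5839 0.2488 0.0963]
```

>>> {"name": "move_arm", "arguments": {
  "jaw": [0.8,0.8,0.8,0.8,0.8],
  "dp": [
    [0,0.01,0.08],
    [0,0.02,0.09],
    [0,0.01,0.08],
    [0,0.01,0.08],
    [0,0,0]
  ],
  "turn": [
    [0.007,0,0],
    [0.007,0,0],
    [0.008,0,0],
    [0.007,0,0],
    [0,0,0]
  ]
}}

```text
time_s: 15.25
position: [0.5837, 0.2487, 0.0971]
tool_rot: [[-0.173, 0.985, 0.015], [0.985, 0.173, 0.003], [0.0, 0.015, -1.0]]
ft_force: [6.1, 0.5, -0.0]
grip_width: 0.0093
gripper_force: 51.0
```

```bash
python3 -c "
from h import *
where()"
```

```text
t 15.25 B [-122.04   77.84] th 0.87 tw [ 0.02 -0.1 ] dy 0.14 F_e [ 6.05 -0.55 -0.02] T [ 0.04  -0.817 -0.089]
```

>>> {"name": "move_arm", "arguments": {
  "jaw": [0.8,0.8,0.8,0.8],
  "dp": [
    [0,0.01,0.08],
    [0,0.01,0.08],
    [0,0,0.04],
    [0,0,0]
  ],
  "turn": [
    [0.007,0,0],
    [0.008,0,0],
    [0,0,0],
    [0,0,0]
  ]
}}

```text
time_s: 15.58
position: [0.5838, 0.2487, 0.0959]
tool_rot: [[-0.173, 0.985, 0.001], [0.985, 0.173, 0.0], [0.0, 0.001, -1.0]]
ft_force: [4.3, -1.9, 4.1]
grip_width: 0.0093
gripper_force: 51.6
```

```bash
python3 -c "
from h import *
where()"
```

```text
t 15.58 B [-122.11   78.12] th 0.07 tw [ 0.01 -0.11] dy 0.17 F_e [ 3.87 -2.56  4.06] T [-0.108 -0.708 -0.105]
```

>>> {"name": "move_arm", "arguments": {
  "jaw": [0.8,0.8,0.8,0.8,0.8,0.8,0.8,0.8,0.8,0.8,0.8,0.8],
  "dp": [
    [0,0,-0.04],
    [0,0,-0.04],
    [0,0.05,0],
    [0,0.1,0],
    [0,0.1,0],
    [0,0.1,0],
    [0,0.1,0],
    [0,0.1,0],
    [0,0.1,0],
    [0,0.1,0],
    [0,0.1,0],
    [0,0,0]
  ],
  "turn": [
    [0,0,0],
    [0,0,0],
    [0,0,0],
    [0,0,0],
    [0,0,0],
    [0,0,0],
    [0,0,0],
    [0,0,0],
    [0,0,0],
    [0,0,0],
    [0,0,0],
    [0,0,0]
  ]
}}

```text
time_s: 16.58
position: [0.5918, 0.2502, 0.0959]
tool_rot: [[-0.173, 0.985, -0.001], [0.985, 0.173, 0.0], [0.0, -0.001, -1.0]]
ft_force: [4.2, -0.7, -0.7]
grip_width: 0.0092
gripper_force: 50.9
```

```bash
python3 -c "
from h import *
where()"
```

```text
t 16.58 B [-114.02   78.31] th -0.03 tw [ 0.02 -0.11] dy 0.26 F_e [ 4.01 -1.44 -0.67] T [-0.108 -0.748 -0.083]
```

>>> {"name": "move_arm", "arguments": {
  "jaw": [0.8,0.8,0.8,0.8,0.8,0.8],
  "dp": [
    [0,0.06,0],
    [0,0.06,0],
    [0,0.06,0],
    [0,0.06,0],
    [0,0.04,0],
    [0,0,0]
  ],
  "turn": [
    [0,0,0],
    [0,0,0],
    [0,0,0],
    [0,0,0],
    [0,0,0],
    [0,0,0]
  ]
}}

```text
time_s: 17.08
position: [0.5945, 0.2507, 0.0959]
tool_rot: [[-0.173, 0.985, -0.001], [0.985, 0.173, 0.0], [0.0, -0.0, -1.0]]
ft_force: [2.8, -0.3, -1.6]
grip_width: 0.0092
gripper_force: 50.8
```

```bash
python3 -c "
from h import *
where()"
```

```text
t 17.08 B [-111.26   78.34] th -0.03 tw [ 0.02 -0.11] dy 0.3 F_e [ 2.73 -0.77 -1.59] T [-0.131 -0.514  0.003]
```

>>> {"name": "move_arm", "arguments": {
  "jaw": [0.8,0.8,0.8,0.8],
  "dp": [
    [0,0.04,0],
    [0,0.04,0],
    [0,0.04,0],
    [0,0,0]
  ],
  "turn": [
    [0,0,0],
    [0,0,0],
    [0,0,0],
    [0,0,0]
  ]
}}

```text
time_s: 17.42
position: [0.5954, 0.2509, 0.0959]
tool_rot: [[-0.173, 0.985, -0.001], [0.985, 0.173, 0.0], [0.0, -0.001, -1.0]]
ft_force: [2.0, -1.3, 0.3]
grip_width: 0.0092
gripper_force: 51.0
```

```bash
python3 -c "
from h import *
where()"
```

```text
t 17.42 B [-110.39   78.43] th -0.07 tw [ 0.02 -0.11] dy 0.34 F_e [ 1.78 -1.67  0.25] T [-0.18  -0.2   -0.037]
```

>>> {"name": "move_arm", "arguments": {
  "jaw": [0.8,0.8,0.8],
  "dp": [
    [0,0.04,0],
    [0,0.04,0],
    [0,0,0]
  ],
  "turn": [
    [0,0,0],
    [0,0,0],
    [0,0,0]
  ]
}}

```text
time_s: 17.67
position: [0.5955, 0.251, 0.0959]
tool_rot: [[-0.173, 0.985, -0.003], [0.985, 0.173, -0.0], [0.0, -0.003, -1.0]]
ft_force: [-4.8, -1.7, 2.8]
grip_width: 0.0095
gripper_force: 51.4
```

```bash
python3 -c "
from h import *
where()"
```

```text
t 17.67 B [-110.36   78.63] th -0.17 tw [ 0.02 -0.12] dy 0.4 F_e [-5.01 -0.89  2.79] T [-0.371  0.659 -0.033]
```

The filter is home: it touches the stop with the reading at x = -110.4 (expected -110.5). I ease off slightly, release, then rise.

>>> {"name": "move_arm", "arguments": {
  "jaw": [0.8,0.8,0.8],
  "dp": [
    [0,-0.05,0],
    [0,0,0.02],
    [0,0,0]
  ],
  "turn": [
    [0,0,0],
    [0,0,0],
    [0,0,0]
  ]
}}

```text
time_s: 17.92
position: [0.5955, 0.251, 0.0959]
tool_rot: [[-0.173, 0.985, -0.002], [0.985, 0.173, 0.0], [0.0, -0.001, -1.0]]
ft_force: [-5.1, -1.9, 2.8]
grip_width: 0.0093
gripper_force: 51.5
```

>>> {"name": "move_arm", "arguments": {
  "jaw": [1.2,1.6,2,2.4,2.8,3.2,3.2,3.2],
  "dp": [
    [0,0,0],
    [0,0,0],
    [0,0,0],
    [0,0,0],
    [0,0,0],
    [0,0,0],
    [0,0,0],
    [0,0,0]
  ],
  "turn": [
    [0,0,0],
    [0,0,0],
    [0,0,0],
    [0,0,0],
    [0,0,0],
    [0,0,0],
    [0,0,0],
    [0,0,0]
  ]
}}

```text
time_s: 18.58
position: [0.5961, 0.251, 0.0958]
tool_rot: [[-0.173, 0.985, -0.0], [0.985, 0.173, 0.0], [0.0, -0.0, -1.0]]
ft_force: [0.6, 0.1, 0.3]
grip_width: 0.0317
gripper_force: 0.0
```

```bash
python3 -c "
from h import *
where();print(observe()['grip_width'])"
```

```text
t 18.58 B [-109.72   78.2 ] th -0.01 tw [ 0.02 -0.11] dy 0.3 F_e [ 0.62 -0.05  0.3 ] T [-0.001  0.001 -0.031]
0.03171679735288141
```

>>> {"name": "move_arm", "arguments": {
  "jaw": [3.2,3.2,3.2,3.2,3.2,3.2,3.2],
  "dp": [
    [0,0,-0.4],
    [0,0,-1.2],
    [0,0,-2.4],
    [0,0,-3],
    [0,0,-2.4],
    [0,0,-1],
    [0,0,0]
  ],
  "turn": [
    [0,0,0],
    [0,0,0],
    [0,0,0],
    [0,0,0],
    [0,0,0],
    [0,0,0],
    [0,0,0]
  ]
}}

```text
time_s: 19.17
position: [0.5968, 0.2512, 0.2024]
tool_rot: [[-0.173, 0.985, 0.005], [0.985, 0.173, 0.001], [0.001, 0.005, -1.0]]
ft_force: [0.4, -0.4, -0.6]
grip_width: 0.0318
gripper_force: 0.0
```

```bash
python3 - <<'E'
from h import *
s=observe(); where(s); print(np.round(s["position"],4))
im,d=cams.get_image("wrist"); save("pics/w6.png",im)
vv,uu=np.mgrid[:400,:640]; P=at_depth("wrist",np.c_[uu.ravel(),vv.ravel()],d.ravel(),s).reshape(400,640,3)
a=np.radians(PSI);X=np.array([np.cos(a),np.sin(a)]);Y=np.array([-np.sin(a),np.cos(a)])
q=(P[...,:2]-E0)*1000; u,v,z=q@X,q@Y,P[...,2]*1000
ok=(d>0)&(vv<260)
b=ok&(abs(u)<12)&(abs(v)<42)&(z>116)&(z<128)
print("bar",b.sum(),"u",np.percentile(u[b],[1,99]),"v",np.percentile(v[b],[1,99]),"z",np.median(z[b]))
p=ok&(abs(u)<98)&(abs(u)>25)&(v>-10)&(v<63)&(z>80)&(z<93)
A=np.c_[u[p],v[p],np.ones(p.sum())];k=np.linalg.lstsq(A,z[p],rcond=None)[0]; print("panel top",k,"z at u=-100,100",k[2]-100*k[0],k[2]+100*k[0],p.sum())
E
```

```text
t 19.17 B [-108.85  184.28] th 0.28 tw [ 0.03 -0.12] dy 0.36 F_e [ 0.32 -0.43 -0.63] T [ 0.016  0.017 -0.033]
[0.5968 0.2512 0.2024]
bar 1194 u [-5.44239702  4.10621154] v [-34.98333935  38.67270524] z 122.46371461121625
panel top [3.22761296e-05 1.31392311e-02 8.45820580e+01] z at u=-100,100 84.57883037888804 84.5852856048178 13397
```

View pics/w6.png

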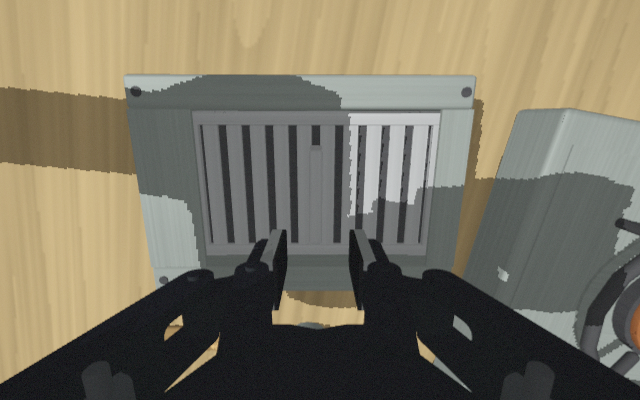

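The view shows the panel flat and inside both rims, with its ends at columns about 198 and 436. The bar is at (316,190). Depth puts the panel top at 84.6 mm at both ends, and the bar is at x = -0.7, so it is home. I close the fingers and press the bar.

>>> {"name": "move_arm", "arguments": {
  "jaw": [2,1,0,0,0,0,0,0,0,0,0,0],
  "dp": [
    [0.05,-0.04,0],
    [0.05,-0.04,0],
    [0.05,-0.04,0.3],
    [0,0,0.8],
    [0,0,1.2],
    [0,0,1.3],
    [0,0,1.3],
    [0,0,1],
    [0,0,0.6],
    [0,0,0.4],
    [0,0,0.2],
    [0,0,0]
  ],
  "turn": [
    [0,0,0],
    [0,0,0],
    [0,0,0],
    [0,0,0],
    [0,0,0],
    [0,0,0],
    [0,0,0],
    [0,0,0],
    [0,0,0],
    [0,0,0],
    [0,0,0],
    [0,0,0]
  ],
  "force": 40
}}

```text
time_s: 20.22
position: [0.5946, 0.2522, 0.1286]
tool_rot: [[-0.173, 0.985, -0.0], [0.985, 0.173, 0.0], [0.0, -0.0, -1.0]]
ft_force: [0.1, 0.5, -0.0]
grip_width: 0.0002
gripper_force: 0.0
```

```bash
python3 -c "
from h import *
where();s=observe();print(s['grip_width'],np.round(s['position'],4))"
```

```text
t 20.22 B [-110.9   111.08] th -0.01 tw [ 0.02 -0.11] dy 1.77 F_e [ 0.17  0.47 -0.03] T [ 0.028 -0.042 -0.036]
0.0001779641039036896 [0.5946 0.2522 0.1286]
```

>>> {"name": "move_arm", "arguments": {
  "jaw": [0,0,0,0,0,0],
  "dp": [
    [0,0.03,0.12],
    [0,0.03,0.12],
    [0,0,0.12],
    [0,0,0.1],
    [0,0,0.06],
    [0,0,0]
  ],
  "turn": [
    [0,0,0],
    [0,0,0],
    [0,0,0],
    [0,0,0],
    [0,0,0],
    [0,0,0]
  ]
}}

```text
time_s: 20.72
position: [0.5952, 0.2523, 0.1235]
tool_rot: [[-0.173, 0.985, -0.0], [0.985, 0.173, 0.0], [0.0, -0.0, -1.0]]
ft_force: [0.6, -0.3, 0.1]
grip_width: -0.0001
gripper_force: 0.0
```

>>> {"name": "move_arm", "arguments": {
  "jaw": [0,0,0],
  "dp": [
    [0,0,0.05],
    [0,0,0.05],
    [0,0,0]
  ],
  "turn": [
    [0,0,0],
    [0,0,0],
    [0,0,0]
  ]
}}

```text
time_s: 20.97
position: [0.5952, 0.2523, 0.1225]
tool_rot: [[-0.173, 0.985, -0.0], [0.985, 0.173, 0.0], [0.0, -0.0, -1.0]]
ft_force: [0.5, 0.3, -0.2]
grip_width: 0.0001
gripper_force: 0.0
```

>>> {"name": "move_arm", "arguments": {
  "jaw": [0,0,0],
  "dp": [
    [0,0,0.05],
    [0,0,0.05],
    [0,0,0]
  ],
  "turn": [
    [0,0,0],
    [0,0,0],
    [0,0,0]
  ]
}}

```text
time_s: 21.22
position: [0.5952, 0.2524, 0.1224]
tool_rot: [[-0.173, 0.985, 0.0], [0.985, 0.173, 0.0], [0.0, 0.001, -1.0]]
ft_force: [-2.0, 0.1, 4.8]
grip_width: -0.0002
gripper_force: 2.6
```

>>> {"name": "move_arm", "arguments": {
  "jaw": [0,0,0,0],
  "dp": [
    [0,0,0.04],
    [0,0,0.04],
    [0,0,0],
    [0,0,0]
  ],
  "turn": [
    [0,0,0],
    [0,0,0],
    [0,0,0],
    [0,0,0]
  ]
}}

```text
time_s: 21.55
position: [0.5953, 0.2524, 0.1223]
tool_rot: [[-0.173, 0.985, 0.001], [0.985, 0.173, 0.0], [0.0, 0.001, -1.0]]
ft_force: [-3.3, -1.7, 9.6]
grip_width: 0.0002
gripper_force: 4.8
```

>>> {"name": "move_arm", "arguments": {
  "jaw": [0,0,0,0,0,0,0],
  "dp": [
    [0,0,0.01],
    [0,0,0],
    [0,0,0],
    [0,0,0],
    [0,0,0],
    [0,0,0],
    [0,0,0]
  ],
  "turn": [
    [0,0,0],
    [0,0,0],
    [0,0,0],
    [0,0,0],
    [0,0,0],
    [0,0,0],
    [0,0,0]
  ]
}}

```text
time_s: 22.13
position: [0.5953, 0.2524, 0.1223]
tool_rot: [[-0.173, 0.985, 0.001], [0.985, 0.173, 0.0], [0.0, 0.001, -1.0]]
ft_force: [-4.8, -1.6, 10.1]
grip_width: -0.0002
gripper_force: 5.1
```

The press held at 10.1 N. I rise and check.

>>> {"name": "move_arm", "arguments": {
  "jaw": [0,0,0,0,0,0,0,0,0,0],
  "dp": [
    [0,0,-0.1],
    [0,0,-0.15],
    [0,0,-0.3],
    [0,0,-1],
    [0,0,-2],
    [0,0,-3],
    [0,0,-3],
    [0,0,-2],
    [0,0,-0.7],
    [0,0,0]
  ],
  "turn": [
    [0,0,0],
    [0,0,0],
    [0,0,0],
    [0,0,0],
    [0,0,0],
    [0,0,0],
    [0,0,0],
    [0,0,0],
    [0,0,0],
    [0,0,0]
  ]
}}

```text
time_s: 22.97
position: [0.5957, 0.2524, 0.2453]
tool_rot: [[-0.173, 0.985, 0.003], [0.985, 0.173, 0.001], [0.001, 0.004, -1.0]]
ft_force: [0.1, 0.5, -0.0]
grip_width: 0.0001
gripper_force: 0.0
```

```bash
python3 - <<'E'
from h import *
s=observe(); print(np.round(s["position"],4),s["ft_force"])
im,d=cams.get_image("wrist"); save("pics/w7.png",im)
vv,uu=np.mgrid[:400,:640]; P=at_depth("wrist",np.c_[uu.ravel(),vv.ravel()],d.ravel(),s).reshape(400,640,3)
a=np.radians(PSI);X=np.array([np.cos(a),np.sin(a)]);Y=np.array([-np.sin(a),np.cos(a)])
q=(P[...,:2]-E0)*1000; u,v,z=q@X,q@Y,P[...,2]*1000
ok=(d>0)&(vv<250)
b=ok&(abs(u)<12)&(abs(v)<42)&(z>116)&(z<128)
print("bar",b.sum(),"u",np.percentile(u[b],[1,99]),"z",np.median(z[b]))
p=ok&(abs(u)<98)&(abs(u)>25)&(v>-10)&(v<63)&(z>80)&(z<93)
A=np.c_[u[p],v[p],np.ones(p.sum())];k=np.linalg.lstsq(A,z[p],rcond=None)[0]; print("panel top z at u=-100,100",k[2]-100*k[0],k[2]+100*k[0],"v slope",k[1],p.sum())
im,d=cams.get_image("side"); save("pics/s7.png",cv2.resize(im[110:300,230:450],(800,600)))
E
```

```text
[0.5957 0.2524 0.2453] [ 0.13579191  0.46486719 -0.00524138]
bar 847 u [-4.74400071  4.47676084] z 122.46475579926542
panel top z at u=-100,100 84.53598705056733 84.53584965895426 v slope 0.014294256315825038 9961
```

View pics/s7.png

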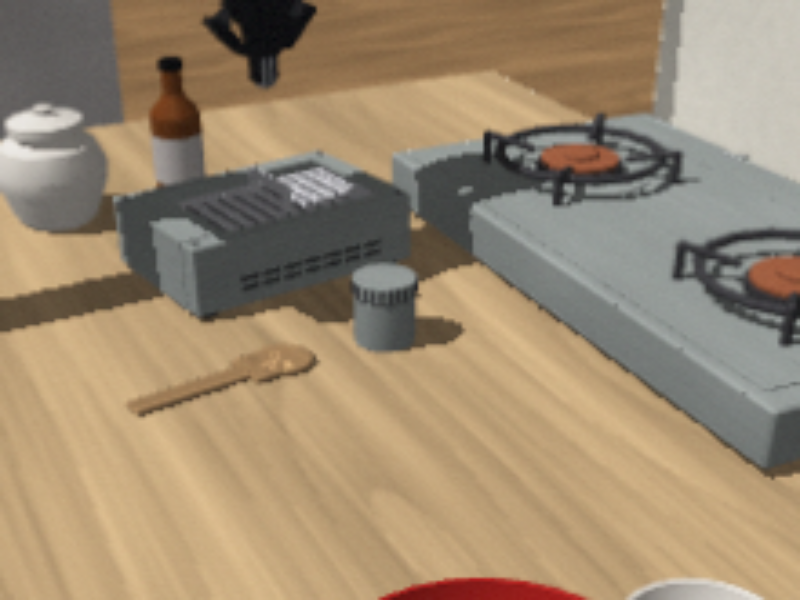

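The side crop shows the filter flat in the extractor at about (270,195), with the tin, paddle, jar and bottle untouched and the arm clear.

```bash
python3 -c "
from rig import ticket
print(ticket.close_job())"
```

```text
the job is handed in; nothing more can be done
None
```

The filter is back in the extractor, flat on both ledges and home against the narrow-rim stop. I pressed its handle with 10.1 N, saw nothing else moved on the counter, and handed the job in at about 23 s.

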